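# Square the cup rack to the drawer rail and shut the drawer

## Task

Push the loaded porcelain cup rack across the open drawer's liner until it lies flat along the brass rail: first press its chest-side end home against the rail's pad, then press its outer end home, each with a firm but gentle push (the pad should feel clearly more than 4 N, never 16 N), and nudge again if an end has come away. Then slide the drawer fully shut at an easy pace by pushing its brass pull, leaving the cups upright in the rack, and do not disturb anything else on the desk.

Things in the scene. Friction and masses are not known exactly. Their poses are not given: they have to be found in the camera images.
- chest: Low walnut chest, fixed, 110 mm high, filling y 0 to 335, x -150 to 117 mm from its origin (on the desk, in the plane of its mouth). +y: into the chest (the drawer's closing way); +x: across the drawer to the rail, away from the robot. Above the drawer a wooden cheek leaves the mouth open only from x = -20 mm to the rail side, 98 mm high: the rack passes only if it lies along the rail (6 mm play).
- drawer (a joint): How far the drawer is open, m: 0 shut, 0.32 fully open, about 0.31 at the start; 2.5 N of friction. It slides along the chest's y. Its hard green silicone liner is 20 mm above the desk; its robot side (x = -135 mm of the chest) has only a lip 26 mm above the desk. Outer front panel: 62 mm high, 15 mm thick, inner face at y = -(joint value).
- pull_face (a point): Centre of the outer (-y) face of the drawer's brass pull block, 70 mm wide along x, 32 mm high, sticking 40 mm out of the front panel; 41 mm above the desk. Axes as the chest.
- pad_in_face (a point): Centre of the contact face (looks to the chest's -x) of the chest-side red silicone pad on the brass rail: 60 mm along the rail, 20 mm high, 3 mm proud of the rail, centre 33 mm above the desk. The rail (300 mm long, 46 mm above the desk) and its two pads travel with the drawer. Axes as the chest.
- pad_out_face (a point): The same on the outer pad, 190 mm from the other along the rail.
- rack_mid (a point): Centre, half-way up, of the loose light-wood rack: 92 mm wide (its x, to the rail), 240 mm long (its y, to the chest), 30 mm high, three slots with a white cup in each, about 0.6 kg in all. It stands on the liner 40 to 65 mm short of the pads, skewed. Too wide to grasp: push its flat robot-side face. It drags with a few N and, pushed near one end, pivots about the other.
- rack_in (a point): Point on the rack's rail-side face that belongs against pad_in_face: 46 mm from the rack's middle along its x, 95 mm along its y, half-way up. Axes as the rack.
- rack_out (a point): Point on the rack's rail-side face that belongs against pad_out_face: 46 mm along the rack's x, -95 mm along its y, half-way up.
- cup1: White porcelain tea cup, 66 mm across the rim, 45 mm high, loose in the rack's outer slot, its foot 16 mm above the rack's underside. Origin: centre of its foot, z up its axis.
- cup2: White porcelain tea cup, 66 mm across the rim, 45 mm high, loose in the rack's middle slot, its foot 16 mm above the rack's underside. Origin: centre of its foot, z up its axis.
- cup3: White porcelain tea cup, 66 mm across the rim, 45 mm high, loose in the rack's chest-side slot, its foot 16 mm above the rack's underside. Origin: centre of its foot, z up its axis.
- gaiwan: Grey stoneware gaiwan with saucer and lid, 116 mm across, 90 mm high, loose on the desk; leave alone. Origin: centre of its underside.
- strainer: Steel strainer on a white stand, 80 mm across, 68 mm high, with a handle reaching 105 mm from the axis, loose; leave alone. Origin: centre of its underside.
- canister: Green tea canister with a brass cap, 72 mm across, 100 mm high, loose; leave alone. Origin: centre of its underside.
- pitcher: Glass pitcher, 76 mm across, 90 mm high, loose; leave alone. Origin: centre of its underside.
Mind the look-alikes: they are no part of the job. Leave any black look-alike of the cup1 alone. What is shaped like the cup3 but brown is not meant.

How it is judged:
By the outcome, as a careful person would: the job done as asked, in the order asked, and still so for the second after the job is handed in, with the robot touching nothing.
It also fails if it takes over 69 s, if anything falls off the work surface, if the arm or the gripper's body presses on something with over 40 N, if the wrist force passes 120 N, or if a joint passes its speed limit or range.

## Robot

A 7-joint arm with a two-finger parallel gripper is mounted at the origin on the work surface. World frame = base frame: x ahead of the robot, y to its left, z up, the work surface at z = 0. Lengths are in mm, angles in rad, forces in N, time in s.
With the tool pointing down it reaches from about 400 to 875 mm from the base axis. Payload 4.4 kg.
Tool frame: the origin (TCP) lies at the very end of the fingers, on their centre line; the grasp point (between the pads) lies 19 mm behind it (ctrl.grip_point_offset is the distance from the TCP to the grasp point, in mm); z points along the fingers, x is the direction in which the jaws open and shut, and the axes are right-handed (so a half turn about z gives the same grasp; the last joint's range is limited). The gripper opens to 85 mm and grips with 20 to 120 N. Pads are 22 mm wide; open, the fingers measure 114 mm over their backs; the gripper's body (76 mm by 85 mm) begins 54 mm behind the grasp point. The pads swing forward as they close: fully open they stand 13 mm farther back than shut.
Start: joints at [1.106, 0.628, 0.038, 1.517, -0.027, 0.996, -0.02], TCP at [252.431, -598.996, 231.313] pointing down, gripper open.
Joint ranges: [-3.06, 3.06], [-0.37, 2.12], [-1.25, 1.32], [0.18, 2.47], [-1.1, 4.24], [0.23, 1.98], [-2.94, 2.94]. Speed limits (rad/s): [2.57, 2.57, 3.14, 3.14, 3.14, 3.14, 3.14].

## Interface

Orientations are given as [roll, pitch, yaw] about the fixed x, y, z axes, in that order (R = Rz(yaw) Ry(pitch) Rx(roll)).
In Python, from cell import ctrl gives the robot as it stands.
- The arm moves only by the shell command python3 -m pendant 'ROWS'. ROWS is JSON, one flat list of numbers, 7 for each row, row after row: the shift along the world's x, y, z in m, then the turn, a rotation vector about the world's x, y, z in degrees, then the opening, from 0 (shut) to 1 (fully open). A call has 1 to 20 rows; each row is the pose to reach, as a shift and turn from the pose measured when the call began; what a row does not reach only later rows make up. A row lasts 1/12 s, in which the tool goes at most 41.7 mm and 7.16 degrees, less where a joint would pass 70% of its speed; a pose out of reach is approached as far as the arm can. A call with a gripper value outside its range is refused whole. The fingers move at their own pace and stop on an object; the grip force is fixed at half the most. Time passes only in rows, so rows that repeat a pose let the fingers close. It gives the time, the measured TCP pose, the force and the opening at its end, in the units of the state.
- ctrl.read_state(): the state, without advancing time (a new reading comes with each control period).
- ctrl.get_image(name): name is "side" or "top" or "wrist"; returns a dict with "image" (400x640x3 uint8, red, green, blue), "fx", "fy", "cx", "cy" (pixels), "world_from_camera" (4x4, takes a point from camera to world coordinates). Camera axes: x right, y up, looking along -z (the intrinsics and any distortion apply to the point x, -y, -z); pixel columns grow to the right and rows downward; lengths in mm; the calibration is good to about 2 mm. A picture is of the moment at which its call begins. There is no depth.
- ctrl.finish_job(): hands the job in, once; it reports no verdict.
Trained networks look in a picture, given as the dict that the camera call returned (one of the last four; its "shot" number tells which), for a name from the list of things; names that differ only in an ending like _2 or _b are one class to them, and where a whole thing is asked for, a point or a joint stands for the part that bears it (a point fixed in the world has none). Each returns a list of dicts, best first, with "confidence" (0 to 1); they miss things now and then, are a little off and sometimes report something else, mostly with a low value. They report only what shows in the picture. A call takes as long as a camera call. They do not tell look-alikes from the thing itself.
- ctrl.cut_out(picture, label): "mask" (400x640 bool, what is visible of it) and "bbox" ([left, top, right, bottom] in pixels, round what is visible of it).
The state is a dict: "clock": time; "qpos": joint angles; "qd": joint speeds; "tau": joint torques, N m; "eef_pos": TCP position; "tool_rot": TCP orientation; "force": force on the tool from outside, world axes, zero at the start; "torque": the same for the moment, N m; "width": finger opening in mm.
Only numpy, scipy, OpenCV 4.12 (cv2) and the standard library are available. Lean on these libraries where they do the work, as an engineer would, in place of code of your own. Each camera call takes 0.05 s, during which the arm holds its last target. There are 200 camera calls.

## Working session

There is one attempt and no reset: what is moved stays moved. The work goes in short steps, Python scripts to look and compute and a shell command to move; the robot and the scene stay as the last step left them, time stands still between calls to the robot, and variables do not carry over. Pictures are saved under pics/ and viewed, about 8 in all and at most 12, crops included, and the job is handed in when it is done.

```bash
mkdir -p pics; ls; cat > h.py <<'E'
import numpy as np, cv2
from cell import ctrl
def snap(n,save=None):
    p=ctrl.get_image(n)
    if save: cv2.imwrite('pics/'+save,p['image'][:,:,::-1])
    return p
def ray(p,u,v):
    M=np.array(p['world_from_camera']);d=np.array([(u-p['cx'])/p['fx'],-(v-p['cy'])/p['fy'],-1])
    return M[:3,3],M[:3,:3]@d
def at(p,u,v,z):
    o,d=ray(p,u,v);return o+d*(z-o[2])/d[2]
def proj(p,X):
    M=np.array(p['world_from_camera']);c=M[:3,:3].T@(np.array(X)-M[:3,3])
    return p['cx']+p['fx']*c[0]/-c[2],p['cy']-p['fy']*c[1]/-c[2]
E
python3 - <<'E'
from h import *
s=ctrl.read_state();print({k:np.round(v,3) for k,v in s.items()})
ims=[]
for n in('top','side'):
    p=snap(n,n+'0.png');print({k:(np.round(v,2).tolist() if k!='image' else 0) for k,v in p.items() if k in('fx','fy','cx','cy','world_from_camera') or 'dist' in k},p.keys())
    for l in['chest','drawer','pull_face','rack_mid','pad_in_face','cup1','gaiwan','strainer','canister','pitcher']:
        print(n,l,[(round(d['confidence'],2),np.round(d['bbox']).tolist()) for d in ctrl.cut_out(p,l)][:5])
E
```

```text
pics
{'clock': np.float64(0.0), 'qpos': array([ 1.106,  0.629,  0.038,  1.518, -0.027,  0.996, -0.02 ]), 'qd': array([-0.001, -0.   , -0.   , -0.002, -0.001,  0.001, -0.001]), 'tau': array([-0.0000e+00, -5.6340e+01,  1.2260e+00, -1.9344e+01,  1.1000e-02,
        1.1000e-02, -0.0000e+00]), 'eef_pos': array([ 252.175, -598.402,  230.39 ]), 'tool_rot': array([ 3.142e+00,  2.000e-03, -1.172e+00]), 'force': array([-0.158, -0.64 , -0.864]), 'torque': array([-0.025,  0.037,  0.036]), 'width': np.float64(85.581)}
{'fx': 399.43, 'fy': 399.43, 'cx': 319.24, 'cy': 198.85, 'world_from_camera': [[-0.02, 1.0, -0.04, 530.91], [-1.0, -0.02, -0.01, -36.0], [-0.01, 0.04, 1.0, 1166.98], [0.0, 0.0, 0.0, 1.0]]} dict_keys(['image', 'fx', 'fy', 'cx', 'cy', 'world_from_camera', 'shot'])
top chest [(0.97, [126.0, 164.0, 390.0, 268.0])]
top drawer [(0.65, [256.0, 169.0, 389.0, 265.0]), (0.18, [460.0, 163.0, 516.0, 193.0])]
top pull_face [(0.97, [258.0, 172.0, 393.0, 269.0]), (0.22, [276.0, 206.0, 300.0, 232.0])]
top rack_mid [(0.86, [272.0, 197.0, 357.0, 237.0])]
top pad_in_face [(0.79, [257.0, 172.0, 393.0, 
[... 720 characters left out ...]
0])]
side drawer [(0.88, [285.0, 167.0, 405.0, 269.0])]
side pull_face [(0.59, [286.0, 164.0, 403.0, 266.0])]
side rack_mid [(0.89, [304.0, 192.0, 365.0, 250.0])]
side pad_in_face [(0.69, [286.0, 163.0, 401.0, 269.0])]
side cup1 [(0.75, [260.0, 198.0, 279.0, 212.0]), (0.71, [287.0, 164.0, 404.0, 268.0]), (0.7, [326.0, 198.0, 349.0, 224.0]), (0.7, [315.0, 212.0, 336.0, 236.0]), (0.65, [334.0, 183.0, 364.0, 206.0])]
side gaiwan [(0.94, [335.0, 120.0, 369.0, 153.0])]
side strainer [(0.96, [370.0, 117.0, 398.0, 146.0]), (0.61, [336.0, 182.0, 360.0, 206.0]), (0.2, [334.0, 124.0, 367.0, 150.0])]
side canister [(0.89, [401.0, 145.0, 428.0, 182.0])]
side pitcher [(0.8, [404.0, 130.0, 431.0, 155.0])]
```

View pics/top0.png

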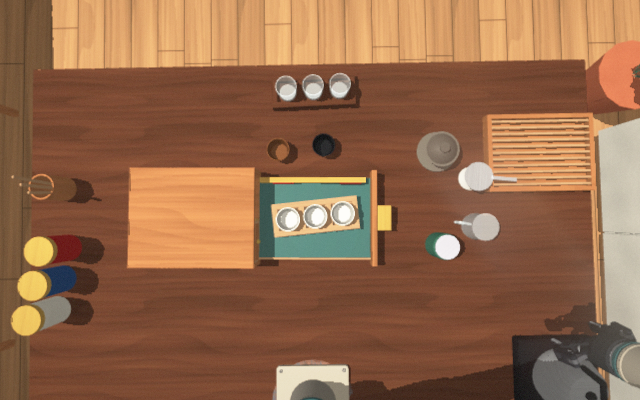

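View pics/side0.png

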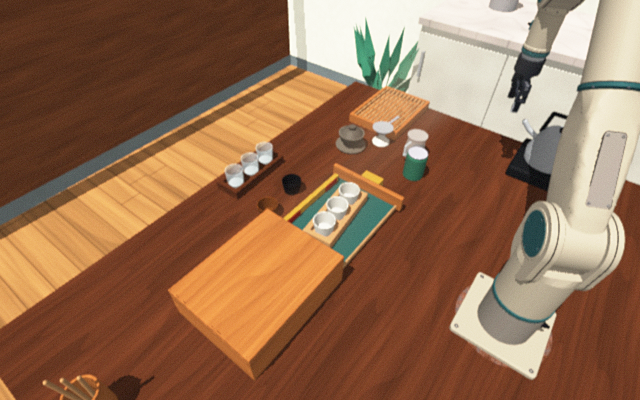

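```bash
python3 - <<'E'
from h import *
p=snap('top');im=p['image']
c=cv2.resize(im[162:276,246:400],None,fx=5,fy=5,interpolation=cv2.INTER_CUBIC);cv2.imwrite('pics/crop1.png',c[:,:,::-1])
hsv=cv2.cvtColor(im,cv2.COLOR_RGB2HSV)
for u,v in[(300,180),(385,217),(375,200),(300,205),(285,190),(300,245),(200,220),(350,182),(329,230),(256,230)]:print((u,v),hsv[v,u],im[v,u])
d=ctrl.cut_out(p,'rack_mid')[0];r=cv2.minAreaRect(np.argwhere(d['mask'])[:,::-1].astype(np.float32));print(r,[np.round(at(p,*b,50)).tolist() for b in cv2.boxPoints(r)])
print('cams',np.array(p['world_from_camera'])[:3,3])
E
```

```text
(300, 180) [ 24 144 248] [248 218 108]
(385, 217) [ 22 148 244] [244 208 102]
(375, 200) [ 13 149 232] [232 156  96]
(300, 205) [ 18 104 242] [242 201 143]
(285, 190) [ 83  84 152] [102 152 140]
(300, 245) [ 83  83 150] [101 150 138]
(200, 220) [ 14 146 240] [240 166 103]
(350, 182) [ 15 162 223] [223 150  81]
(329, 230) [ 17 107 241] [241 198 140]
(256, 230) [ 13 153 113] [113  74  45]
((315.33538818359375, 215.51828002929688), (33.12946319580078, 86.02616882324219), 83.6598129272461) [[564.0, 106.0, 50.0], [587.0, -134.0, 50.0], [495.0, -142.0, 50.0], [472.0, 97.0, 50.0]]
cams [ 530.91081191  -36.00303015 1166.98067235]
```

View pics/crop1.png

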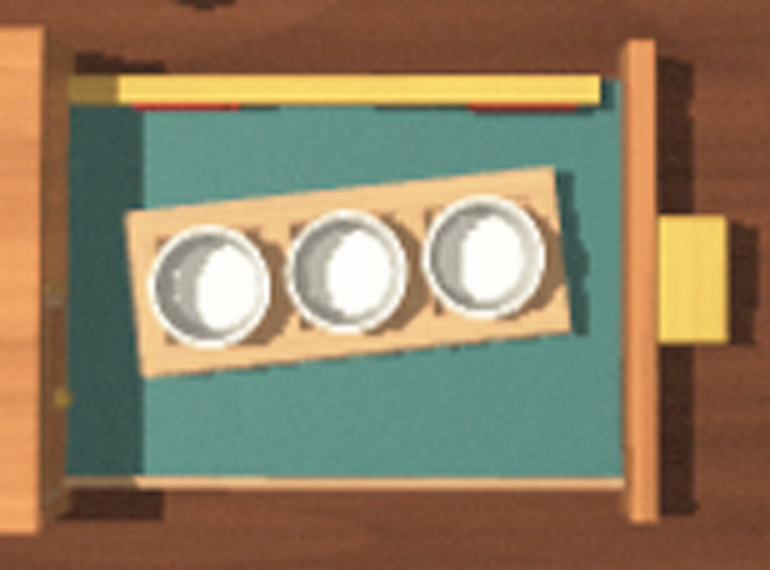

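```bash
python3 - <<'E'
from h import *
p=snap('top')
f=lambda x,y,z:at(p,x/5+246-.4,y/5+162-.4,z)
P=dict(rail_a=f(69,103,46),rail_b=f(600,103,46),rail_c=f(69,77,46),rail_d=f(600,77,46),lip_a=f(68,483,26),lip_b=f(622,483,26),fp_in=f(622,80,62),fp_in2=f(625,520,62),fp_o=f(657,80,62),fp_o2=f(658,520,62),
pull1=f(726,216,57),pull2=f(726,343,57),ch1=f(44,28,110),ch2=f(40,530,110),
padin=[f(133,106,43),f(240,106,43)],padout=[f(470,106,43),f(577,106,43)],
rk_orail=f(553,167,50),rk_orob=f(570,331,50),rk_irail=f(127,211,50),rk_irob=f(145,377,50))
for k,v in P.items():print(k,np.round(v).tolist())
for a,b in[('rail_a','rail_b'),('lip_a','lip_b'),('rk_irail','rk_orail'),('rk_irob','rk_orob')]:
    d=P[a]-P[b];print(a,'angle of +y dir vs world y, deg (ccw+)',np.degrees(np.arctan2(-d[0],d[1])))
for a,b in[('fp_in2','fp_in'),('fp_o2','fp_o'),('pull2','pull1'),('ch2','ch1'),('rk_irob','rk_irail'),('rk_orob','rk_orail')]:
    d=P[b]-P[a];print(a,'x dir angle',np.degrees(np.arctan2(d[1],d[0])),np.linalg.norm(d))
p=snap('side');im=p['image']
for l in['gaiwan','canister','pitcher']:pass
E
```

```text
rail_a [625.0, 138.0, 46.0]
rail_b [620.0, -161.0, 46.0]
rail_c [640.0, 138.0, 46.0]
rail_d [635.0, -161.0, 46.0]
lip_a [410.0, 144.0, 26.0]
lip_b [406.0, -171.0, 26.0]
fp_in [632.0, -172.0, 62.0]
fp_in2 [389.0, -168.0, 62.0]
fp_o [631.0, -191.0, 62.0]
fp_o2 [389.0, -186.0, 62.0]
pull1 [556.0, -228.0, 57.0]
pull2 [485.0, -227.0, 57.0]
ch1 [660.0, 141.0, 110.0]
ch2 [395.0, 146.0, 110.0]
padin [[623.0, 102.0, 43.0], [622.0, 42.0, 43.0]]
padout [[620.0, -88.0, 43.0], [619.0, -148.0, 43.0]]
rk_orail [585.0, -133.0, 50.0]
rk_orob [493.0, -141.0, 50.0]
rk_irail [564.0, 105.0, 50.0]
rk_irob [471.0, 96.0, 50.0]
rail_a angle of +y dir vs world y, deg (ccw+) -0.9612568935175686
lip_a angle of +y dir vs world y, deg (ccw+) -0.8941688512795557
rk_irail angle of +y dir vs world y, deg (ccw+) 4.955186237105132
rk_irob angle of +y dir vs world y, deg (ccw+) 5.244571706019387
fp_in2 x dir angle -0.8334496969149384 242.54633620088586
fp_o2 x dir angle -1.1329344545615194 242.52216798915106
pull2 x dir angle -1.3414760332006295 70.36024267589794
ch2 x dir angle -1.016113173502887 265.40180580669306
rk_irob x dir angle 5.531891064825145 93.25158478421997
rk_orob x dir angle 4.766077596998517 92.04278208177458
```

```bash
python3 -m pendant '[0.01,0.03,0,0,0,-2,0, 0.02,0.065,0,0,0,-4,0, 0.03,0.1,0,0,0,-6,0, 0.04,0.14,0,0,0,-8,0, 0.05,0.18,0,0,0,-10,0, 0.06,0.22,0,0,0,-12,0, 0.075,0.26,0,0,0,-14,0, 0.085,0.3,0,0,0,-16,0, 0.1,0.34,0,0,0,-18,0, 0.11,0.38,0,0,0,-20,0, 0.12,0.42,0,0,0,-22,0, 0.135,0.46,0,0,0,-23,0, 0.145,0.5,0,0,0,-24,0, 0.155,0.54,0,0,0,-24,0, 0.17,0.58,0,0,0,-24,0, 0.18,0.615,0,0,0,-24,0, 0.19,0.645,0,0,0,-24,0, 0.195,0.66,0,0,0,-24,0, 0.196,0.668,0,0,0,-24,0, 0.196,0.668,0,0,0,-24,0]'
```

```text
clock: 2.97
eef_pos: [448.5, 70.7, 231.3]
tool_rot: [-3.141, 0.001, -1.588]
force: [-0.1, -0.2, 0.3]
width: -0.1
```

```bash
python3 -m pendant '[0,0,-0.02,0,0,0,0, 0,0,-0.05,0,0,0,0, 0,0,-0.08,0,0,0,0, 0,0,-0.11,0,0,0,0, 0,0,-0.14,0,0,0,0, 0,0,-0.165,0,0,0,0, 0,0,-0.185,0,0,0,0, 0,0,-0.195,0,0,0,0, 0,0,-0.201,0,0,0,0, 0,0,-0.203,0,0,0,0, 0,0,-0.203,0,0,0,0]'; python3 - <<'E'
from h import *
p=snap('top');im=p['image']
cv2.imwrite('pics/crop2.png',cv2.resize(im[162:276,246:400],None,fx=5,fy=5,interpolation=cv2.INTER_CUBIC)[:,:,::-1])
E
```

```text
clock: 3.88
eef_pos: [448.0, 68.1, 27.9]
tool_rot: [3.141, -0.001, -1.59]
force: [-0.5, 0.2, 0.5]
width: 0.0
```

View pics/crop2.png

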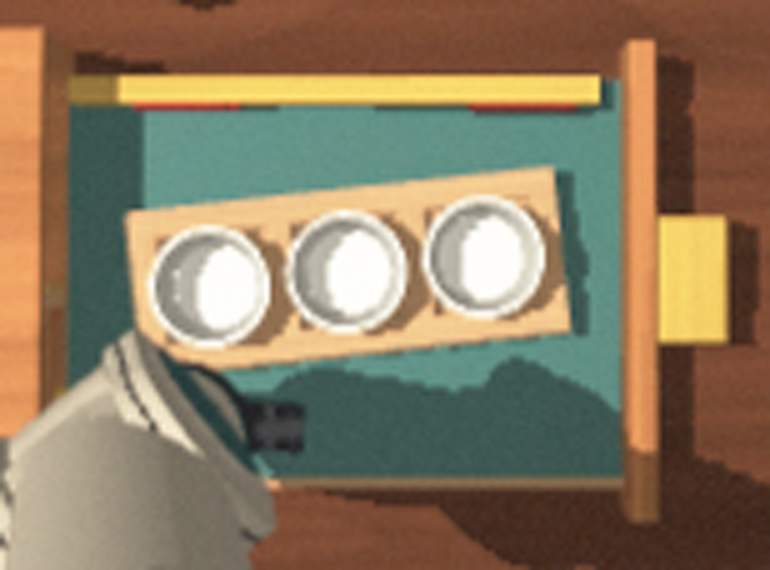

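```bash
python3 -m pendant '[0.004,0,0,0,0,0,0, 0.008,0,0,0,0,0,0, 0.011,0,0,0,0,0,0, 0.0135,0,0,0,0,0,0, 0.016,0,0,0,0,0,0, 0.0185,0,0,0,0,0,0, 0.021,0,0,0,0,0,0, 0.0235,0,0,0,0,0,0, 0.026,0,0,0,0,0,0, 0.0285,0,0,0,0,0,0, 0.031,0,0,0,0,0,0, 0.0335,0,0,0,0,0,0, 0.036,0,0,0,0,0,0, 0.0385,0,0,0,0,0,0, 0.041,0,0,0,0,0,0, 0.0435,0,0,0,0,0,0, 0.046,0,0,0,0,0,0, 0.048,0,0,0,0,0,0, 0.05,0,0,0,0,0,0, 0.052,0,0,0,0,0,0]'; python3 - <<'E'
from h import *
print(ctrl.read_state()['force'])
p=snap('top');im=p['image']
cv2.imwrite('pics/crop3.png',cv2.resize(im[162:276,246:400],None,fx=5,fy=5,interpolation=cv2.INTER_CUBIC)[:,:,::-1])
E
```

```text
clock: 5.6
eef_pos: [500.3, 68.1, 27.9]
tool_rot: [3.141, -0.0, -1.591]
force: [-3.0, 1.2, 0.4]
width: 0.2
[-2.99065771  1.15835364  0.40626742]
```

View pics/crop3.png

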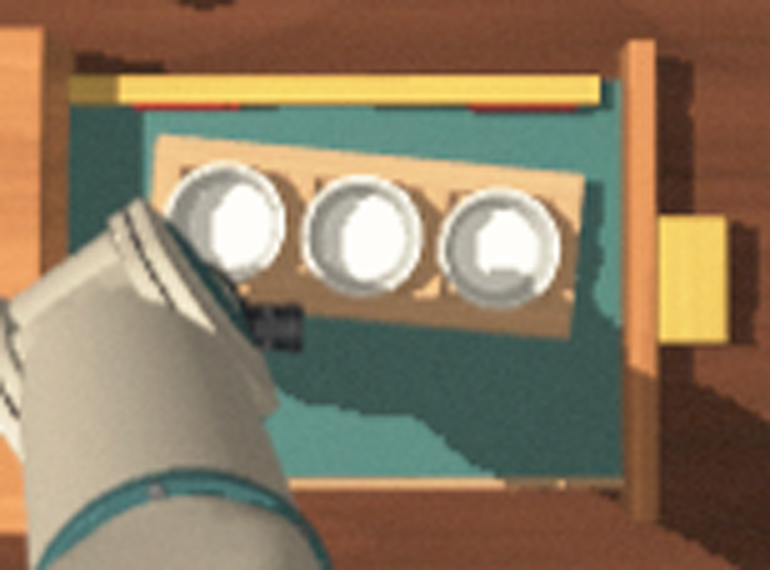

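```bash
python3 -m pendant '[0.002,0,0,0,0,0,0, 0.004,0,0,0,0,0,0, 0.006,0,0,0,0,0,0, 0.0075,0,0,0,0,0,0, 0.009,0,0,0,0,0,0, 0.010,0,0,0,0,0,0, 0.011,0,0,0,0,0,0, 0.0115,0,0,0,0,0,0]'; python3 -m pendant '[0.0005,0,0,0,0,0,0, 0.001,0,0,0,0,0,0, 0.0015,0,0,0,0,0,0, 0.002,0,0,0,0,0,0]'
```

```text
clock: 6.32
eef_pos: [512.6, 68.0, 27.9]
tool_rot: [-3.141, -0.0, -1.591]
force: [-1.4, 0.5, -0.7]
width: -0.2
clock: 6.65
eef_pos: [514.5, 68.1, 27.9]
tool_rot: [3.142, -0.0, -1.591]
force: [-2.6, 0.7, 0.8]
width: 0.4
```

```bash
python3 -m pendant '[0.0005,0,0,0,0,0,0, 0.001,0,0,0,0,0,0, 0.001,0,0,0,0,0,0]'; python3 -m pendant '[0.0005,0,0,0,0,0,0, 0.001,0,0,0,0,0,0, 0.001,0,0,0,0,0,0]'
```

```text
clock: 6.9
eef_pos: [514.6, 68.0, 27.8]
tool_rot: [3.14, -0.001, -1.591]
force: [-4.8, 0.8, 3.0]
width: 0.1
clock: 7.15
eef_pos: [514.6, 68.0, 27.8]
tool_rot: [3.138, -0.001, -1.591]
force: [-5.1, 0.9, 3.4]
width: 0.2
```

```bash
python3 -m pendant '[0.001,0,0,0,0,0,0, 0.0015,0,0,0,0,0,0, 0.0018,0,0,0,0,0,0, 0.0018,0,0,0,0,0,0, 0.0018,0,0,0,0,0,0]'
```

```text
clock: 7.57
eef_pos: [514.6, 68.0, 27.8]
tool_rot: [3.135, -0.002, -1.59]
force: [-6.9, 1.2, 4.7]
width: -0.0
```

```bash
python3 -m pendant '[0.0015,0,0,0,0,0,0, 0.002,0,0,0,0,0,0, 0.0025,0,0.0003,0,0,0,0, 0.003,0,0.0003,0,0,0,0, 0.003,0,0.0003,0,0,0,0, 0.003,0,0.0003,0,0,0,0]'; python3 - <<'E'
from h import *
p=snap('top');im=p['image']
cv2.imwrite('pics/crop4.png',cv2.resize(im[162:276,246:400],None,fx=5,fy=5,interpolation=cv2.INTER_CUBIC)[:,:,::-1])
E
```

```text
clock: 8.07
eef_pos: [514.6, 68.0, 27.8]
tool_rot: [3.13, -0.003, -1.59]
force: [-8.2, 1.5, 3.9]
width: 0.1
```

View pics/crop4.png

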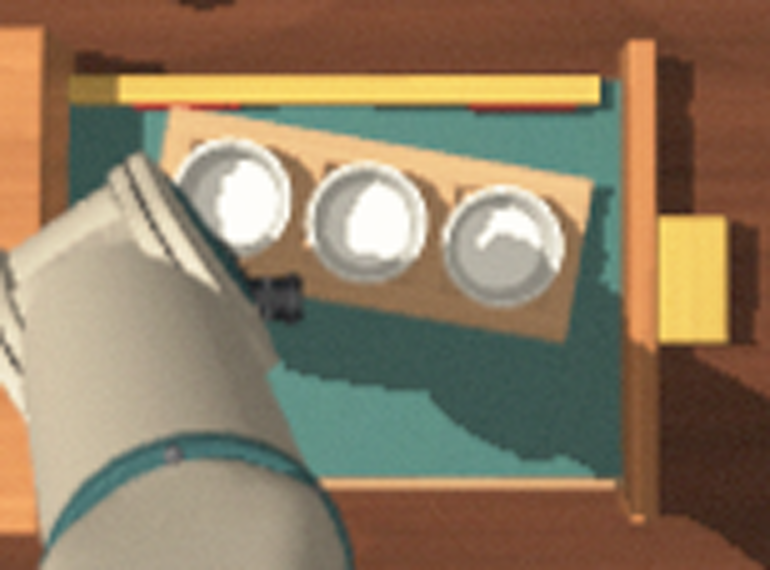

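```bash
python3 -m pendant '[0.0025,0,0,0,0,0,0, 0.003,0,0,0,0,0,0, 0.0035,0,0.0003,0,0,0,0, 0.004,0,0.0003,0,0,0,0, 0.0045,0,0.0003,0,0,0,0, 0.0045,0,0.0003,0,0,0,0]'
```

```text
clock: 8.62
eef_pos: [514.6, 67.8, 27.7]
tool_rot: [3.122, -0.005, -1.589]
force: [-11.0, 0.9, 6.8]
width: 0.2
```

```bash
python3 -m pendant '[-0.002,0,0,0,0,0,0, -0.006,0,0,0,0,0,0, -0.015,0,0,0,0,0,0, -0.03,0,0,0,0,0,0, -0.042,0,0,0,0,0,0, -0.052,-0.01,0,0,0,0,0, -0.053,-0.03,0,0,0,0,0, -0.053,-0.06,0,0,0,0,0, -0.053,-0.09,0,0,0,0,0, -0.053,-0.12,0,0,0,0,0, -0.053,-0.145,0,0,0,0,0, -0.053,-0.163,0,0,0,0,0, -0.052,-0.173,0,0,0,0,0, -0.052,-0.178,0,0,0,0,0, -0.052,-0.178,0,0,0,0,0]'; python3 - <<'E'
from h import *
p=snap('top');im=p['image']
cv2.imwrite('pics/crop5.png',cv2.resize(im[162:276,246:400],None,fx=5,fy=5,interpolation=cv2.INTER_CUBIC)[:,:,::-1])
E
```

```text
clock: 9.87
eef_pos: [463.0, -110.8, 27.8]
tool_rot: [3.123, -0.005, -1.591]
force: [-0.1, 0.2, 0.4]
width: -0.1
```

View pics/crop5.png

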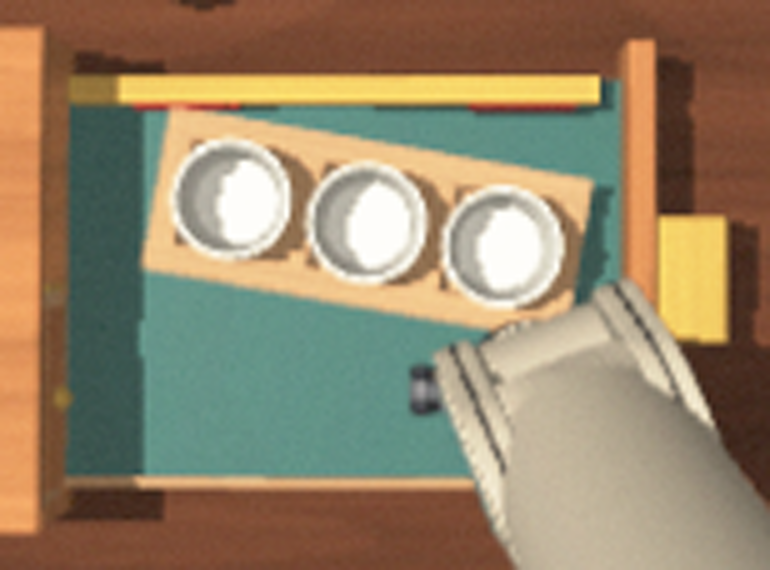

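```bash
python3 -m pendant '[0.004,0,0,0,-0.3,0,0, 0.008,0,0,0,-0.6,0,0, 0.012,0,0,0,-1,0,0, 0.015,0,0,0,-1,0,0, 0.018,0.0005,0,0,-1,0,0, 0.0205,0.0015,0,0,-1,0,0, 0.023,0.0025,0,0,-1,0,0, 0.0255,0.0035,0,0,-1,0,0, 0.028,0.0045,0,0,-1,0,0, 0.0305,0.0055,0,0,-1,0,0, 0.033,0.0065,0,0,-1,0,0, 0.0355,0.0075,0,0,-1,0,0, 0.038,0.0085,0,0,-1,0,0, 0.040,0.0095,0,0,-1,0,0, 0.0415,0.0105,0,0,-1,0,0, 0.043,0.011,0,0,-1,0,0]'; python3 - <<'E'
from h import *
p=snap('top');im=p['image']
cv2.imwrite('pics/crop6.png',cv2.resize(im[162:276,246:400],None,fx=5,fy=5,interpolation=cv2.INTER_CUBIC)[:,:,::-1])
E
```

```text
clock: 11.25
eef_pos: [506.1, -98.4, 27.8]
tool_rot: [3.14, -0.004, -1.589]
force: [-2.2, -1.5, -0.6]
width: 0.2
```

View pics/crop6.png

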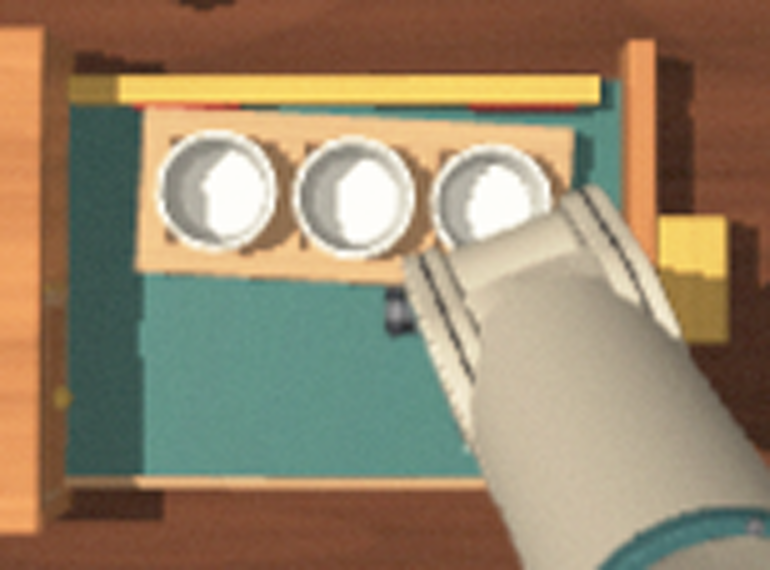

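```bash
python3 -m pendant '[0.001,0.0004,0,0,0,0,0, 0.002,0.0008,0,0,0,0,0, 0.003,0.0012,0,0,0,0,0, 0.004,0.0016,0,0,0,0,0, 0.005,0.002,0,0,0,0,0, 0.0055,0.002,0,0,0,0,0, 0.006,0.002,0,0,0,0,0]'; python3 -m pendant '[0.0005,0,0,0,0,0,0, 0.001,0,0,0,0,0,0, 0.0015,0,0,0,0,0,0, 0.0015,0,0,0,0,0,0]'; python3 -m pendant '[0.0005,0,0,0,0,0,0, 0.001,0,0,0,0,0,0, 0.0015,0,0,0,0,0,0, 0.0015,0,0,0,0,0,0]'
```

```text
clock: 11.88
eef_pos: [512.6, -96.1, 27.8]
tool_rot: [3.141, -0.004, -1.589]
force: [-2.3, -0.4, -0.4]
width: 0.1
clock: 12.22
eef_pos: [514.3, -96.1, 27.8]
tool_rot: [3.141, -0.004, -1.589]
force: [-1.7, -1.0, 0.2]
width: 0.1
clock: 12.55
eef_pos: [516.1, -96.0, 27.8]
tool_rot: [3.141, -0.003, -1.589]
force: [-1.7, -2.1, -0.6]
width: -0.2
```

```bash
python3 -m pendant '[0.0005,0,0,0,0,0,0, 0.001,0,0,0,0,0,0, 0.0015,0,0,0,0,0,0, 0.0015,0,0,0,0,0,0]'; python3 -m pendant '[0.0005,0,0,0,0,0,0, 0.001,0,0,0,0,0,0, 0.0015,0,0,0,0,0,0, 0.0015,0,0,0,0,0,0]'
```

```text
clock: 12.88
eef_pos: [516.4, -96.0, 27.8]
tool_rot: [3.139, -0.004, -1.589]
force: [-4.6, -1.7, 3.4]
width: -0.2
clock: 13.22
eef_pos: [516.4, -96.0, 27.7]
tool_rot: [3.136, -0.004, -1.589]
force: [-7.0, -0.5, 5.0]
width: -0.0
```

```bash
python3 -m pendant '[0.002,0,0,0,0,0,0, 0.0025,0,0,0,0,0,0, 0.003,0,0,0,0,0,0, 0.0035,0,0,0,0,0,0, 0.004,0,0,0,0,0,0, 0.004,0,0,0,0,0,0]'; python3 -m pendant '[-0.002,0,0,0,0,0,0, -0.006,0,0,0,0,0,0, -0.015,0,0,0,0,0,0, -0.03,0,0,0,-0.5,0,0, -0.045,0,0,0,-1,0,0, -0.055,0,0,0,-1,0,0, -0.055,0,0.03,0,-1,0,0, -0.055,0,0.06,0,-1,0,0, -0.055,0,0.1,0,-1,0,0, -0.055,0,0.12,0,-1,0,0, -0.055,0,0.12,0,-1,0,0]'; python3 - <<'E'
from h import *
p=snap('top');im=p['image']
cv2.imwrite('pics/crop7.png',cv2.resize(im[162:276,246:400],None,fx=5,fy=5,interpolation=cv2.INTER_CUBIC)[:,:,::-1])
E
```

```text
clock: 13.72
eef_pos: [516.3, -96.0, 27.3]
tool_rot: [3.128, -0.005, -1.589]
force: [-9.9, 0.3, 7.5]
width: -0.1
clock: 14.63
eef_pos: [464.8, -96.1, 151.6]
tool_rot: [-3.127, -0.006, -1.589]
force: [0.6, -0.3, 0.8]
width: 0.0
```

View pics/crop7.png

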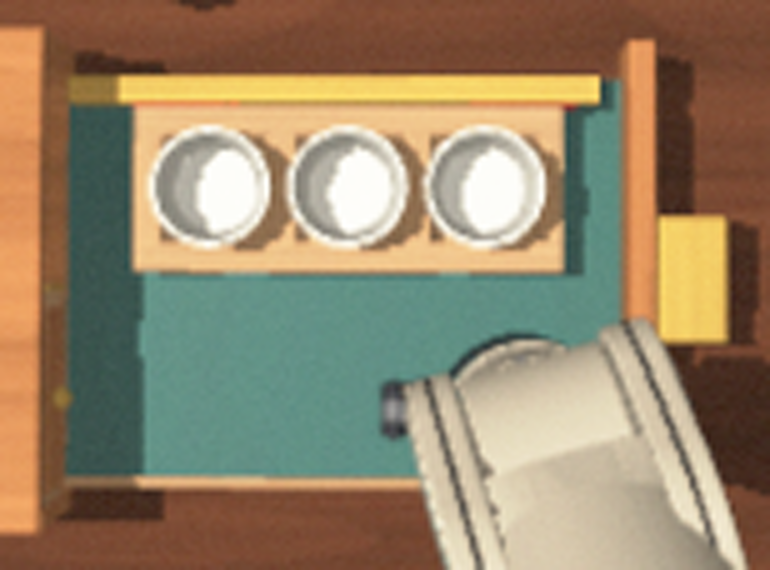

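```bash
python3 - <<'E'
from h import *
p=snap('top');g=p['image'][:,:,0].astype(float)
E=[]
for u in list(range(276,324,3)):
    for k,(a,b,s) in dict(rack=(210,222,-1),rail=(172,180,1)).items():
        d=np.clip(s*np.diff(g[a:b,u]),0,None);r=a+.5+(d*np.arange(len(d))).sum()/d.sum()
        E.append((k,u,r))
for k,z in(('rack',50),('rail',46)):
    P=np.array([at(p,u,r,z) for kk,u,r in E if kk==k]);c=np.polyfit(P[:,1],P[:,0],1);print(k,np.degrees(np.arctan(c[0])),'x at y72,-23,-118:',np.polyval(c,[72,-23,-118]),'res',np.std(P[:,0]-np.polyval(c,P[:,1])))
E
```

```text
rack 0.5775505484680553 x at y72,-23,-118: [529.71590127 528.75825377 527.80060626] res 0.8334832564110254
rail 0.9956026189612837 x at y72,-23,-118: [640.3500113  638.69907348 637.04813566] res 0.15808152874691297
```

```bash
python3 -m pendant '[0,0.02,0,0,0.4,0,0, 0,0.05,0,0,0.8,0,0, 0,0.085,0,0,0.8,0,0, 0.005,0.12,0,0,0.8,0,0, 0.01,0.145,0,0,0.8,0,0, 0.018,0.16,-0.01,0,0.8,0,0, 0.025,0.166,-0.035,0,0.8,0,0, 0.025,0.166,-0.065,0,0.8,0,0, 0.025,0.166,-0.09,0,0.8,0,0, 0.025,0.166,-0.11,0,0.8,0,0, 0.025,0.166,-0.12,0,0.8,0,0, 0.025,0.166,-0.124,0,0.8,0,0, 0.03,0.166,-0.124,0,0.8,0,0, 0.036,0.166,-0.124,0,0.8,0,0, 0.042,0.166,-0.124,0,0.8,0,0, 0.046,0.166,-0.124,0,0.8,0,0, 0.049,0.166,-0.124,0,0.8,0,0, 0.05,0.166,-0.124,0,0.8,0,0, 0.051,0.166,-0.124,0,0.8,0,0, 0.051,0.166,-0.124,0,0.8,0,0]'; python3 -m pendant '[0.0005,0,0,0,0,0,0, 0.001,0,0,0,0,0,0, 0.001,0,0,0,0,0,0]'
```

```text
clock: 16.4
eef_pos: [513.3, 69.6, 24.4]
tool_rot: [3.136, -0.005, -1.589]
force: [0.5, -0.7, 0.2]
width: 0.1
clock: 16.65
eef_pos: [514.3, 69.6, 24.4]
tool_rot: [3.136, -0.005, -1.589]
force: [0.4, -0.1, 0.0]
width: 0.2
```

```bash
python3 -m pendant '[0.0005,0,0.002,0,0,0,0, 0.001,0,0.003,0,0,0,0, 0.0015,0,0.003,0,0,0,0, 0.002,0,0.003,0,0,0,0, 0.002,0,0.003,0,0,0,0]'; python3 -m pendant '[0.0005,0,0,0,0,0,0, 0.001,0,0,0,0,0,0, 0.0015,0,0,0,0,0,0, 0.0015,0,0,0,0,0,0]';python3 -m pendant '[0.0005,0,0,0,0,0,0, 0.001,0,0,0,0,0,0, 0.0015,0,0,0,0,0,0, 0.0015,0,0,0,0,0,0]'
```

```text
clock: 17.07
eef_pos: [516.4, 69.6, 27.5]
tool_rot: [3.136, -0.005, -1.589]
force: [-0.3, -0.5, 0.2]
width: 0.2
clock: 17.4
eef_pos: [518.0, 69.6, 27.4]
tool_rot: [3.136, -0.005, -1.589]
force: [-0.7, -0.8, -0.7]
width: -0.2
clock: 17.73
eef_pos: [519.2, 69.6, 27.4]
tool_rot: [3.135, -0.006, -1.589]
force: [-0.5, -0.4, 0.7]
width: 0.4
```

```bash
python3 -m pendant '[0.0005,0,0,0,0,0,0, 0.001,0,0,0,0,0,0, 0.0015,0,0,0,0,0,0, 0.0015,0,0,0,0,0,0]'; python3 -m pendant '[0.0005,0,0,0,0,0,0, 0.001,0,0,0,0,0,0, 0.0015,0,0,0,0,0,0, 0.0015,0,0,0,0,0,0]'
```

```text
clock: 18.07
eef_pos: [519.3, 69.6, 27.3]
tool_rot: [3.133, -0.006, -1.589]
force: [-5.8, 0.2, 3.7]
width: -0.0
clock: 18.4
eef_pos: [519.3, 69.5, 27.1]
tool_rot: [3.13, -0.007, -1.589]
force: [-6.8, 1.4, 5.1]
width: -0.2
```

```bash
python3 -m pendant '[0.002,0,0,0,0,0,0, 0.0025,0,0,0,0,0,0, 0.003,0,0,0,0,0,0, 0.003,0,0,0,0,0,0]'; python3 -m pendant '[-0.002,0,0,0,0,0,0, -0.006,0,0,0,0,0,0, -0.015,0,0,0,0,0,0, -0.03,0,0,0,-0.7,0,0, -0.045,0,0,0,-0.7,0,0, -0.05,0,0.02,0,-0.7,0,0, -0.05,0,0.05,0,-0.7,0,0, -0.05,0,0.085,0,-0.7,0,0, -0.05,-0.01,0.115,0,-0.7,0,0, -0.05,-0.04,0.125,0,-0.7,0,0, -0.045,-0.075,0.13,0,-0.7,0,0, -0.04,-0.11,0.13,0,-0.7,0,0, -0.03,-0.145,0.13,0,-0.7,0,0, -0.02,-0.18,0.13,0,-0.7,0,0, -0.01,-0.215,0.13,0,-0.7,0,0, 0,-0.25,0.13,0,-0.7,0,0, 0.001,-0.285,0.13,0,-0.7,0,0, 0.001,-0.315,0.13,0,-0.7,0,0, 0.001,-0.33,0.13,0,-0.7,0,0, 0.001,-0.332,0.13,0,-0.7,0,0]'; python3 - <<'E'
from h import *
p=snap('side');im=p['image']
cv2.imwrite('pics/side2.png',cv2.resize(im[100:290,270:450],None,fx=4,fy=4,interpolation=cv2.INTER_CUBIC)[:590,:,::-1])
E
```

```text
clock: 18.73
eef_pos: [519.2, 69.5, 26.8]
tool_rot: [3.125, -0.008, -1.588]
force: [-9.1, 1.0, 6.5]
width: -0.0
clock: 20.4
eef_pos: [519.2, -267.8, 156.3]
tool_rot: [3.137, -0.011, -1.595]
force: [0.6, -0.3, 0.4]
width: 0.1
```

View pics/side2.png

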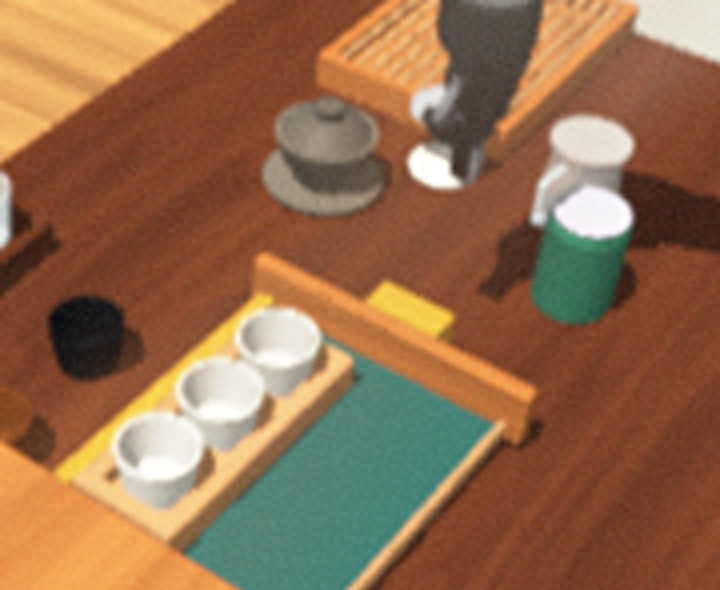

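```bash
python3 -m pendant '[0.001,0,-0.02,0,0,0,0, 0.001,0,-0.05,0,0,0,0, 0.001,0,-0.08,0,0,0,0, 0.001,0,-0.1,0,0,0,0, 0.001,0,-0.113,0,0,0,0, 0.001,0,-0.119,0,0,0,0, 0.001,0,-0.12,0,0,0,0]'; python3 -m pendant '[0,0.004,0,0,0,0,0, 0,0.008,0,0,0,0,0, 0,0.012,0,0,0,0,0, 0,0.016,0,0,0,0,0, 0,0.02,0,0,0,0,0, 0,0.023,0,0,0,0,0, 0,0.026,0,0,0,0,0, 0,0.029,0,0,0,0,0]'
```

```text
clock: 21.03
eef_pos: [520.6, -263.7, 35.8]
tool_rot: [3.136, -0.008, -1.591]
force: [0.1, -0.3, 0.3]
width: 0.2
clock: 21.7
eef_pos: [521.0, -235.7, 36.4]
tool_rot: [3.137, -0.01, -1.592]
force: [0.5, -3.3, 2.4]
width: -0.4
```

```bash
python3 -m pendant '[0,0.002,0,0,0,0,0, 0,0.005,0,0,0,0,0, 0,0.009,0,0,0,0,0, 0,0.013,0,0,0,0,0, 0,0.018,0,0,0,0,0, 0,0.023,0,0,0,0,0, 0.0005,0.028,0,0,0,0,0, 0.0005,0.033,0,0,0,0,0, 0.0005,0.038,0,0,0,0,0, 0.0005,0.043,0,0,0,0,0, 0.001,0.048,0,0,0,0,0, 0.001,0.053,0,0,0,0,0, 0.001,0.058,0,0,0,0,0, 0.001,0.063,0,0,0,0,0, 0.001,0.068,0,0,0,0,0, 0.001,0.073,0,0,0,0,0, 0.0015,0.077,0,0,0,0,0, 0.0015,0.081,0,0,0,0,0, 0.0015,0.084,0,0,0,0,0, 0.0015,0.086,0,0,0,0,0]'; python3 - <<'E'
from h import *
p=snap('top');im=p['image']
cv2.imwrite('pics/crop8.png',cv2.resize(im[162:276,246:400],None,fx=5,fy=5,interpolation=cv2.INTER_CUBIC)[:,:,::-1])
E
```

```text
clock: 23.37
eef_pos: [522.5, -149.0, 36.3]
tool_rot: [3.137, -0.01, -1.591]
force: [1.5, -2.1, 0.9]
width: 0.3
```

View pics/crop8.png

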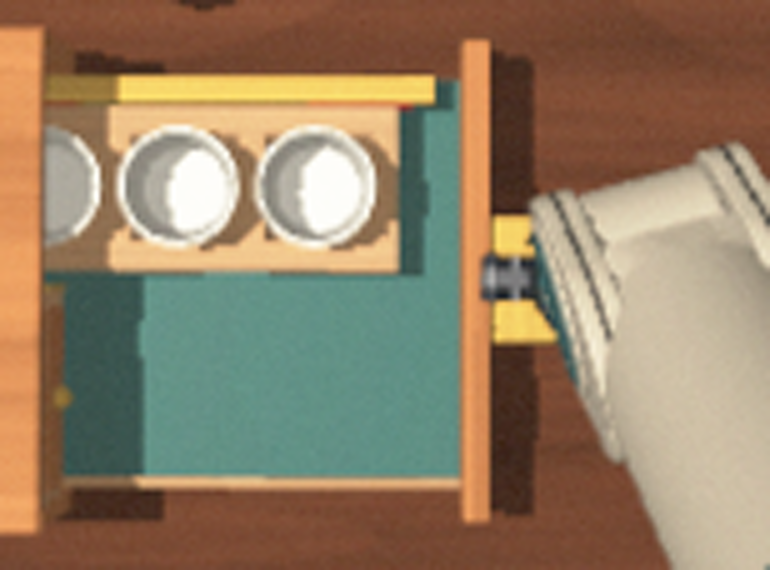

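```bash
python3 -m pendant '[0,0.002,0,0,0,0,0, 0,0.005,0,0,0,0,0, 0,0.009,0,0,0,0,0, 0,0.013,0,0,0,0,0, 0,0.018,0,0,0,0,0, 0,0.023,0,0,0,0,0, 0.0005,0.028,0,0,0,0,0, 0.0005,0.033,0,0,0,0,0, 0.0005,0.038,0,0,0,0,0, 0.0005,0.043,0,0,0,0,0, 0.001,0.048,0,0,0,0,0, 0.001,0.053,0,0,0,0,0, 0.001,0.058,0,0,0,0,0, 0.001,0.063,0,0,0,0,0, 0.001,0.068,0,0,0,0,0, 0.001,0.073,0,0,0,0,0, 0.0015,0.077,0,0,0,0,0, 0.0015,0.081,0,0,0,0,0, 0.0015,0.084,0,0,0,0,0, 0.0015,0.086,0,0,0,0,0]'
```

```text
clock: 25.08
eef_pos: [523.8, -61.9, 36.3]
tool_rot: [3.137, -0.009, -1.591]
force: [0.3, -3.4, 1.6]
width: 0.3
```

```bash
python3 -m pendant '[0,0.002,0,0,0,0,0, 0,0.005,0,0,0,0,0, 0,0.009,0,0,0,0,0, 0,0.013,0,0,0,0,0, 0,0.018,0,0,0,0,0, 0,0.023,0,0,0,0,0, 0.0005,0.028,0,0,0,0,0, 0.0005,0.033,0,0,0,0,0, 0.0005,0.038,0,0,0,0,0, 0.0005,0.043,0,0,0,0,0, 0.001,0.048,0,0,0,0,0, 0.001,0.053,0,0,0,0,0, 0.001,0.058,0,0,0,0,0, 0.001,0.063,0,0,0,0,0, 0.001,0.068,0,0,0,0,0, 0.001,0.073,0,0,0,0,0, 0.0015,0.077,0,0,0,0,0, 0.0015,0.081,0,0,0,0,0, 0.0015,0.084,0,0,0,0,0, 0.0015,0.086,0,0,0,0,0]'
```

```text
clock: 26.75
eef_pos: [525.1, 24.7, 36.2]
tool_rot: [3.137, -0.009, -1.59]
force: [1.2, -2.4, -0.1]
width: 0.0
```

```bash
python3 -m pendant '[0,0.002,0,0,0,0,0, 0,0.005,0,0,0,0,0, 0,0.009,0,0,0,0,0, 0,0.013,0,0,0,0,0, 0,0.017,0,0,0,0,0, 0.0005,0.021,0,0,0,0,0, 0.0005,0.025,0,0,0,0,0, 0.0005,0.028,0,0,0,0,0, 0.0005,0.031,0,0,0,0,0, 0.0005,0.034,0,0,0,0,0, 0.0005,0.036,0,0,0,0,0, 0.0005,0.038,0,0,0,0,0, 0.0005,0.039,0,0,0,0,0]'; python3 -m pendant '[0,0.001,0,0,0,0,0, 0,0.002,0,0,0,0,0, 0,0.003,0,0,0,0,0, 0,0.004,0,0,0,0,0, 0,0.005,0,0,0,0,0, 0,0.006,0,0,0,0,0, 0,0.007,0,0,0,0,0]'
```

```text
clock: 27.83
eef_pos: [525.6, 64.1, 36.2]
tool_rot: [3.137, -0.009, -1.59]
force: [1.5, -2.0, 0.9]
width: -0.3
clock: 28.42
eef_pos: [525.7, 71.2, 36.2]
tool_rot: [3.137, -0.008, -1.59]
force: [2.2, -2.0, 0.7]
width: -0.2
```

```bash
python3 -m pendant '[0,0.001,0,0,0,0,0, 0,0.002,0,0,0,0,0, 0,0.003,0,0,0,0,0, 0,0.004,0,0,0,0,0]'; python3 - <<'E'
from h import *
p=snap('top');im=p['image']
cv2.imwrite('pics/crop9.png',cv2.resize(im[162:276,206:360],None,fx=5,fy=5,interpolation=cv2.INTER_CUBIC)[:,:,::-1])
E
```

```text
clock: 28.75
eef_pos: [525.8, 75.3, 36.2]
tool_rot: [3.137, -0.008, -1.59]
force: [1.6, -2.7, 0.2]
width: -0.2
```

View pics/crop9.png

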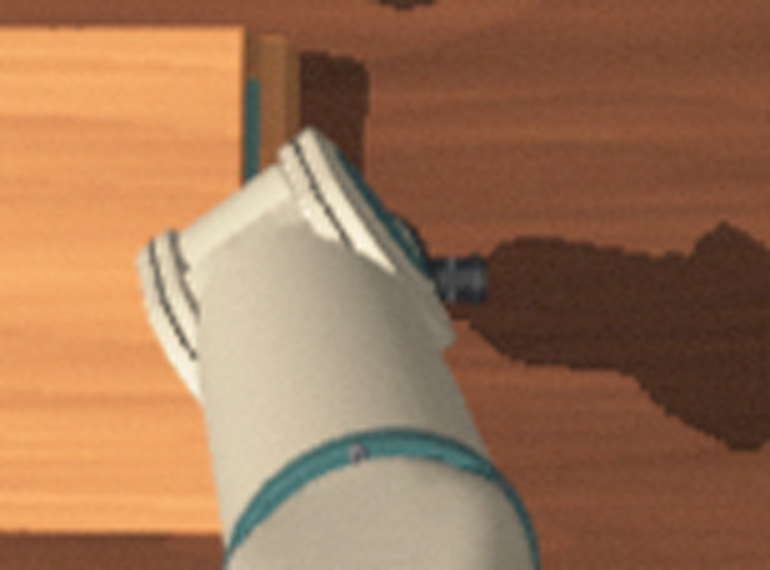

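```bash
python3 -m pendant '[0,0.001,0,0,0,0,0, 0,0.002,0,0,0,0,0, 0,0.003,0,0,0,0,0, 0,0.004,0,0,0,0,0, 0,0.005,0,0,0,0,0]';python3 -m pendant '[0,0.001,0,0,0,0,0, 0,0.002,0,0,0,0,0, 0,0.003,0,0,0,0,0, 0,0.0035,0,0,0,0,0]'
```

```text
clock: 29.22
eef_pos: [525.7, 76.4, 36.3]
tool_rot: [3.136, -0.014, -1.592]
force: [2.9, -12.5, 2.9]
width: -0.0
clock: 29.55
eef_pos: [525.3, 76.3, 36.2]
tool_rot: [3.134, -0.019, -1.595]
force: [2.5, -11.2, 3.0]
width: 0.3
```

```bash
python3 -m pendant '[0,0.001,0,0,0,0,0, 0,0.002,0,0,0,0,0, 0,0.003,0,0,0,0,0]';python3 -m pendant '[0,0.001,0,0,0,0,0, 0,0.002,0,0,0,0,0, 0,0.003,0,0,0,0,0]'
```

```text
clock: 29.8
eef_pos: [525.1, 76.2, 36.2]
tool_rot: [3.133, -0.023, -1.596]
force: [3.0, -11.5, 2.4]
width: -0.2
clock: 30.05
eef_pos: [525.1, 76.2, 36.3]
tool_rot: [3.133, -0.027, -1.598]
force: [2.5, -11.9, 2.5]
width: -0.3
```

```bash
python3 -m pendant '[0,-0.003,0,0,0,0,0, 0,-0.01,0,0,0,0,0, 0,-0.025,0,0,0,0,0, 0,-0.045,0,0,0,0,0, 0,-0.06,0.02,0,0,0,0, 0,-0.07,0.05,0,0,0,0, 0,-0.08,0.09,0,0,0,0, 0,-0.11,0.12,0,0,0,0, 0,-0.15,0.15,0,0,0,0, 0,-0.19,0.17,0,0,0,0, 0,-0.23,0.17,0,0,0,0, 0,-0.27,0.17,0,0,0,0, 0,-0.3,0.17,0,0,0,0, 0,-0.32,0.17,0,0,0,0, 0,-0.32,0.17,0,0,0,0]'; python3 - <<'E'
from h import *
p=snap('top');im=p['image']
a=cv2.resize(im[120:276,206:350],None,fx=3.6,fy=3.6,interpolation=cv2.INTER_CUBIC)
q=snap('side')['image'];b=cv2.resize(q[100:256,250:330+30],None,fx=3.6,fy=3.6,interpolation=cv2.INTER_CUBIC)
h=min(a.shape[0],b.shape[0]);o=np.hstack([a[:h],b[:h]])
cv2.imwrite('pics/fin.png',cv2.resize(o,None,fx=.85,fy=.85)[:,:800,::-1])
g=p
f=lambda u,v,z:at(p,u,v,z)
for l in['gaiwan','strainer','canister','pitcher','pull_face','drawer']:print(l,[(round(d['confidence'],2),np.round(d['bbox']).tolist()) for d in ctrl.cut_out(p,l)][:2])
row=im[190,246:280,:];print(row[:,0].tolist());print(im[217,246:300,0].tolist())
E
```

```text
clock: 31.3
eef_pos: [523.7, -249.7, 205.6]
tool_rot: [3.132, -0.029, -1.606]
force: [0.4, -0.3, -0.4]
width: -0.1
gaiwan [(0.55, [416.0, 131.0, 461.0, 170.0]), (0.21, [254.0, 168.0, 278.0, 269.0])]
strainer [(0.71, [459.0, 160.0, 516.0, 191.0]), (0.16, [251.0, 170.0, 277.0, 265.0])]
canister [(0.54, [254.0, 169.0, 278.0, 270.0])]
pitcher []
pull_face [(0.82, [254.0, 170.0, 279.0, 268.0])]
drawer []
[219, 218, 219, 217, 219, 218, 215, 204, 123, 64, 57, 88, 136, 136, 134, 139, 130, 109, 108, 93, 73, 75, 73, 73, 71, 76, 72, 72, 77, 71, 71, 75, 96, 130]
[240, 241, 241, 240, 241, 240, 239, 220, 121, 58, 62, 102, 138, 133, 130, 124, 123, 137, 153, 152, 194, 248, 248, 247, 246, 246, 248, 247, 246, 245, 234, 129, 97, 67, 65, 67, 64, 67, 67, 70, 70, 68, 89, 125, 129, 130, 126, 131, 126, 132, 130, 131, 131, 131]
```

View pics/fin.png

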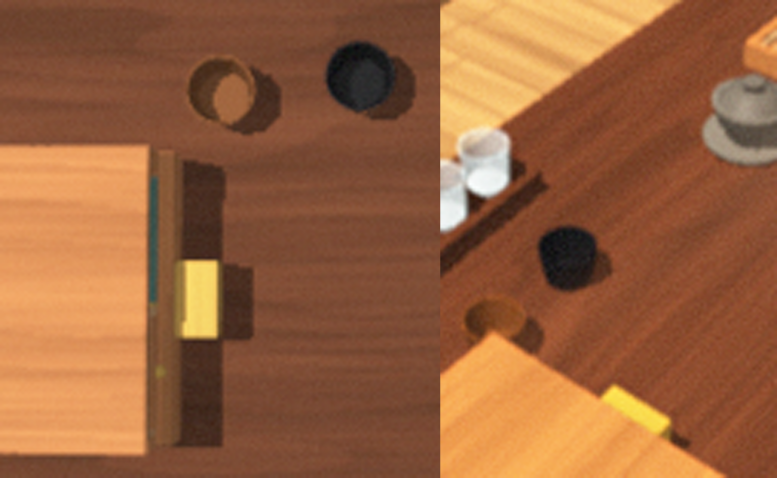

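```bash
python3 - <<'E'
from h import *
p=snap('top');im=p['image'].astype(float)
def edge(v,a,b):
    d=np.abs(np.diff(im[v-2:v+3,a:b,0].mean(0)));return a+.5+(d*np.arange(len(d))).sum()/d.sum()
e1=edge(217,274,279);e2=edge(217,252,256)
print('pull face',at(p,e1,217,57),'mouth',at(p,e2,217,110))
c=edge(190,263,267);print('panel outer',at(p,c,190,62))
E
```

```text
pull face [526.84356867  89.29126377  57.        ] mouth [528.0245068 144.0674319 110.       ]
panel outer [602.1868669  120.00107152  62.        ]
```

```bash
python3 -c "
from cell import ctrl
print(ctrl.read_state()['clock'],ctrl.finish_job())"
```

```text
the job is handed in; nothing more can be done
31.75 None
```

The rack now lies along the rail, the drawer is shut, and the job was handed in at 31.75 s.

**Pressing the rack home:** I pressed the chest-side end first, at 11.0 N on the wrist. The outer end followed at 9.9 N. One picture measurement then suggested the chest-side end might be about 1.4 mm off the pad, so I nudged it again at 9.1 N. These are wrist readings. With about 2–3 N of drag, the pads should have felt roughly 6–11 N, but I could not measure that directly.

**Lying flat:** The last two contact positions give a 1.0° line, which matches the rail's angle. Pictures before closing and part-way in showed the rack along the rail and the visible cups upright.

**Closing the drawer:** I pushed the pull at about 60 mm/s or less, against 2–3.5 N, until it stopped at about 12 N. The pull face then measured 54.8 mm in front of the mouth; shut is 55 mm.

**Checks that failed or are missing:**
- **Cups:** I could not see them once the drawer was shut.
- **Desk objects:** The gaiwan and strainer were within about 2 pixels of where they started. The networks did not find the pitcher and misreported the canister in the final top picture, with the arm parked nearby. No contact showed in the force readings I took.

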